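# Snap the applicator cap back onto the cement bottle

## Robot

A 7-joint arm with a two-finger parallel gripper is mounted at the origin on the work surface. World frame = base frame: x ahead of the robot, y to its left, z up, the work surface at z = 0. Lengths are in m, angles in rad, forces in N, time in s.
With the tool pointing down it reaches from about 0.4 to 0.875 m from the base axis. Payload 6.5 kg.
Tool frame: the origin (TCP) lies between the finger pads, 19 mm behind the fingertips; this is the grasp point; z points along the fingers, y is the line along which they close (so a half turn about z gives the same grasp; the last joint's range is limited). The gripper opens to 85 mm and grips with 20 to 120 N. Pads are 22 mm wide; open, the fingers measure 114 mm over their backs; the gripper's body (76 mm by 85 mm) begins 54 mm behind the grasp point. The pads swing forward as they close: fully open they stand 13 mm farther back than shut.
Start: joints at [-1.334, 0.536, -0.004, 1.538, 0.003, 1.067, -0.071], TCP at [0.194, 0.62, 0.25] pointing down, gripper open.
Joint ranges: [-2.7, 2.7], [-0.37, 2.16], [-1.27, 1.26], [0.24, 2.4], [-1.31, 4.45], [0.19, 1.91], [-2.76, 2.76]. Speed limits (rad/s): [2.39, 2.39, 3.14, 3.14, 3.14, 3.14, 3.14].

## Interface

Orientations are given as a unit quaternion [w, x, y, z].
In Python, from station import r, camera gives the robot as it stands.
- The arm moves only by the tool run_rows, called after "Request:" as a command line: name --argument value ..., lists and objects as JSON in quotes. Schema: {"type":"object","properties":{"moves":{"type":"array","items":{"type":"array","prefixItems":[{"type":"number"},{"type":"array","items":{"type":"number"},"minItems":3,"maxItems":3},{"type":"number"}],"minItems":3,"maxItems":3},"minItems":1,"maxItems":10},"grip_n":{"type":"number"},"only":{"type":"string"},"quiet":{"type":"boolean"},"lines":{"type":"string"}},"required":["moves"],"additionalProperties":false}. moves is a list of rows, 1 to 10 of them, each written [opening, [dx, dy, dz], turn]: the finger opening in m, then dx, dy, dz in shares of the most that a row can go, 1 being 50 mm, then a turn about the tool's z in parts of the range, where 1.0 means pi rad; each row shifts and turns the commanded pose from where the row before left it, along the tool's axes as they then stand; what a row does not reach is not made up. A row lasts 1/10 s, in which the tool goes at most 0.05 m and 0.15 rad, less where a joint would pass 70% of its speed; a pose out of reach is approached as far as the arm can. The fingers move at their own pace and stop on an object; grip_n is the grip in N (left out, the last holds). Time passes only in rows, so rows that do not move let the fingers close. The tool returns the time, the measured TCP pose, the force, the opening and the grip force at its end. only (a regular expression) keeps the lines of the reply that match it, lines (a string "A,B") keeps lines A to B, and quiet returns only ok. A shift or turn number past 1, either way, is cut back to 1. Input that does not fit is refused with a message, and nothing moves.
- r.sense(): the state, without advancing time (a new reading comes with each control period).
- camera(name): name is "side" or "top" or "wrist"; returns a dict with "image" (400x640x3 uint8, blue, green, red), "camera_matrix" (3x3 intrinsics, pixels), "rvec" (rotation vector, rad) and "tvec" (3), from world to camera coordinates, as OpenCV has them. Camera axes: x right, y down, z forward; pixel columns grow to the right and rows downward; lengths in m; the calibration is good to about 2 mm. A picture is of the moment at which its call begins. There is no depth.
- r.hand_in(): hands the job in; it is judged then, once.
The state is a dict: "time": time; "q": joint angles; "qd": joint speeds; "joint_efforts": joint torques, N m; "tcp_pos": TCP position; "tcp_rot": TCP orientation; "wrist_force": force on the tool from outside, world axes, zero at the start; "ft_torque": the same for the moment, N m; "gripper_width": finger opening in m; "grip_force": force on a finger pad.
Only numpy, scipy, OpenCV 4.12 (cv2) and the standard library are available. Lean on these libraries where they do the work, as an engineer would, in place of code of your own. Each camera call takes 0.05 s, during which the arm holds its last target. There are 200 camera calls.

## Task

Shut the slide-mount cement bottle before it dries out: draw the applicator cap straight up out of the steel cup by its knob, lower its long rod into the open bottle and press the cap down over the neck until it clicks past the bead and sits fully home. Then keep bearing down: finish while still gripping the knob and pressing the cap firmly onto the bottle, with bottle and cup standing upright. Leave the roller, the loader tube, the ashtray and the slide editor where they are.

Things in the scene. Friction and masses are not known exactly. Their poses are not given: they have to be found in the camera images.
- cap: Black applicator cap, loose, 45 g, round about its z (up). Origin: on the axis at the inner face of its top, which lands on the bottle's rim. Above it a 47 mm flange (upper face 4 mm up) and a ribbed knob 25 mm in diameter from 4 to 38 mm up. Below it a skirt 47 mm outside, 16 mm deep, its inner lip (lowest 3 mm) 33.6 mm in bore, and a long central aluminium rod 6 mm thick with a 9 mm ball end.
- knob (a point): Middle of the cap's knob, on the axis, 24 mm above the cap's origin: where to grip. The knob's round side is plain to grip from any direction.
- rod_tip (a point): Lower end of the applicator rod's ball, on the axis, 80 mm below the cap's origin.
- bottle: Open cement bottle, loose, about 0.35 kg, upright: round amber glass body 66 mm wide, 50 mm high, shoulder up to 70 mm, then a pale plastic neck 30 mm in outer diameter (bore 17 mm) up to the mouth at 90 mm, rim chamfered 3 mm. A sprung snap bead in four lobes, 38 mm across, rings the neck 9 mm below the mouth. Origin: centre of the underside, z up.
- mouth (a point): Centre of the bottle's mouth in the plane of its rim; z up. The cap is home when its origin meets this point. Pressing it on: resistance starts with the cap 10 mm above home, peaks at about 10 N of push (8 to 12) 8 mm above home, drops to 1 or 2 N, and some 4 mm above home the cap jumps down; then it meets the hard rim.
- cup: Steel rinse cup, loose, 0.28 kg, 69 mm across, 76 mm high, with a flat cover that has a 16 mm hole in its middle. The applicator stands in it: rod hanging through the hole, skirt edge resting on the cover (cap origin 16 mm above it), held by its weight only. Cup and bottle stand one to the robot's left and one to its right, either way round. Origin: centre of the underside.
- cup_rim (a point): Centre of the hole in the cup's cover, at its upper face, 76 mm above the cup's underside; z up.
- roller: Bystander: rubber roller 36 mm thick and 70 mm wide in a steel fork with a wooden handle, 165 mm long, lying on the table beyond the work. Origin: on the table below the handle's front end.
- loader: Bystander: red anodised film loader tube, loose, 40 mm in diameter, 110 mm high, standing upright to the robot's right. Origin: centre of the underside.
- ashtray: Bystander: round smoky glass ashtray 114 mm across, 28 mm high, with brass washers in it, to the right. Origin: centre of the underside.
- editor: Bystander: tan plastic slide editor with a small screen and a push button, fixed, 170 x 150 mm, about 175 mm high with the slides in its feed, to the left. Origin: centre of the underside.
Not all that is in view belongs to the job. There is more than one size of the cap; the one meant has the size given above. Of the things that look like the bottle, the smaller one is meant.

How it is judged:
By the outcome, as a careful person would: the job done as asked, in the order asked, and still so for the second after the job is handed in, while the arm keeps its last pose, push and grip.
It also fails if it takes over 48 s, if anything falls off the work surface, if the arm or the gripper's body presses on something with over 40 N, if the wrist force passes 120 N, or if a joint passes its speed limit or range.

## Working session

There is one attempt and no reset: what is moved stays moved. The work goes in short steps, Python scripts to look and compute and a tool call to move; the robot and the scene stay as the last step left them, time stands still between calls to the robot, and variables do not carry over. Pictures are saved under pics/ and viewed, at most 10 in all, crops included, and the job is handed in when it is done.

```bash
mkdir -p pics; python3 - <<'E'
from station import r,camera
import cv2,pickle
d={}
for n in("top","side"):
    c=camera(n);d[n]=c;cv2.imwrite(f"pics/{n}0.png",c["image"])
    R=cv2.Rodrigues(c["rvec"])[0];print(n,(-R.T@c["tvec"].reshape(3)).round(3),c["camera_matrix"][0,0])
pickle.dump(d,open("d0.pkl","wb"));s=r.sense();print(s["tcp_pos"],s["tcp_rot"],s["time"])
E
```

```text
top [0.367 0.043 1.708] 506.6701834808329
side [ 0.247 -0.513  0.932] 365.6675637898677
[0.1936707  0.61991989 0.24920985] [-6.35457675e-05  1.50788391e-01  9.88565761e-01 -7.69931194e-04] 0.1
```

View pics/top0.png

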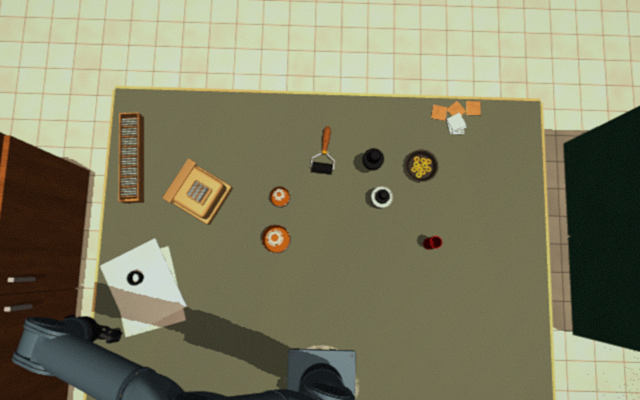

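View pics/side0.png

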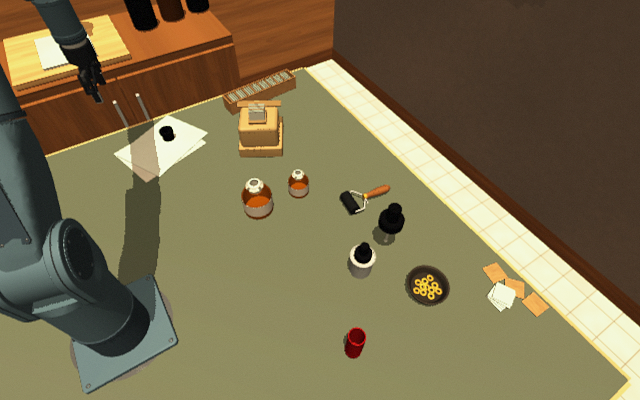

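The top view shows the small bottle at about (280,196) and the big one at (277,239). There are two cup candidates, one at (381,197) with a pale rim and one at (373,158) that is all black. I'll enlarge these.

```bash
python3 - <<'E'
import cv2,pickle,numpy as np
d=pickle.load(open("d0.pkl","rb"))
t=d["top"]["image"];s=d["side"]["image"]
z=lambda im,x,y,w,h:cv2.resize(im[y:y+h,x:x+w],None,fx=8,fy=8,interpolation=cv2.INTER_CUBIC)
a=np.vstack([np.hstack([z(t,260,180,40,35),z(t,355,140,50,35)]),np.hstack([z(t,260,215,40,35),z(t,355,175,50,35)])])
cv2.imwrite("pics/tz.png",a)
b=np.hstack([z(s,280,162,40,60)[:,:],z(s,345,200,60,60)])[:600,:800];b=cv2.resize(b,None,fx=1,fy=1)
b=np.hstack([z(s,280,165,40,40),z(s,345,238,50,40)]);b=np.vstack([b,np.hstack([z(s,370,197,50,35),z(s,235,170,40,35)])])
cv2.imwrite("pics/sz.png",b);print(a.shape,b.shape)
E
```

```text
(560, 720, 3) (600, 720, 3)
```

View pics/tz.png

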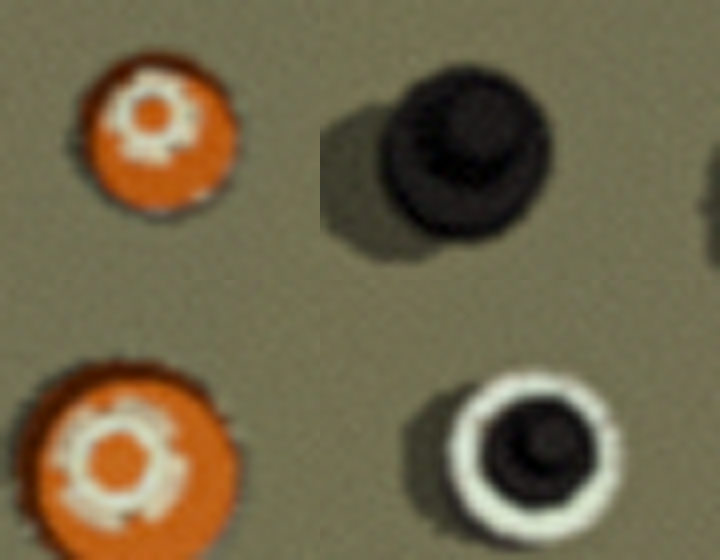

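View pics/sz.png

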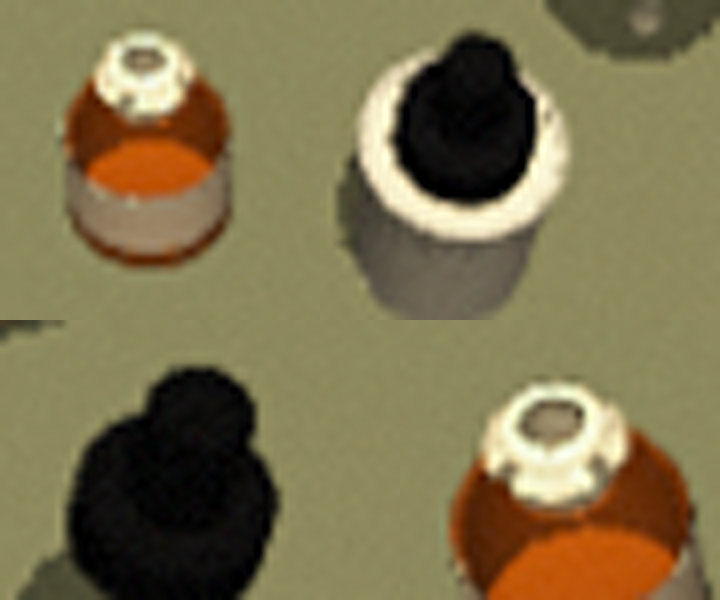

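The small bottle's mouth ring is at (153,115) in the top crop and (146,60) in the side crop. The cap sits on the pale-covered cup, with the flange at (539,451) in the top crop and 14.4 px (about 46 mm) across, so this is the right size. The black one is about 21 px across, which is too large.

```bash
cat > h.py <<'E'
import cv2,numpy as np
from scipy.spatial.transform import Rotation as Ro
def ray(c,uv,z):
    R=cv2.Rodrigues(np.asarray(c["rvec"]))[0];C=-R.T@np.asarray(c["tvec"]).reshape(3)
    p=cv2.undistortPoints(np.array([[uv]],float),c["camera_matrix"],None)[0,0]
    v=R.T@np.array([p[0],p[1],1]);return C+v*(z-C[2])/v[2]
def proj(c,P):
    return cv2.projectPoints(np.array([P],float),np.asarray(c["rvec"]),np.asarray(c["tvec"]),c["camera_matrix"],None)[0].ravel().round(1)
def rot(s):
    q=s["tcp_rot"];return Ro.from_quat([q[1],q[2],q[3],q[0]])
def tool(s,P):return rot(s).inv().apply(np.asarray(P)-s["tcp_pos"]).round(4)
E
python3 - <<'E'
import pickle;from h import *;from station import r
d=pickle.load(open("d0.pkl","rb"))
for n,c,uv,z in[("mouth","top",(278.7,194),.09),("mouth","side",(297.8,172.1),.09),("cover","top",(381.3,196.6),.076),("cover","side",(362.6,255.3),.076),("flange","top",(382,195.9),.096),("knobtop","top",(382.8,194.2),.13),("knobtop","side",(364.7,245.3),.13),
("loader","top",(431,242),.11),("bigbottle","top",(275,237),.12),("blackcap","top",(373.5,158),.12)]:
    print(n,c,ray(d[c],uv,z).round(4))
s=r.sense();print(rot(s).as_matrix().round(3),s["q"])
E
```

```text
mouth top [0.6002 0.1534 0.09  ]
mouth side [0.6021 0.1525 0.09  ]
cover top [ 0.6037 -0.1798  0.076 ]
cover side [ 0.6056 -0.1809  0.076 ]
flange top [ 0.6032 -0.1793  0.096 ]
knobtop top [ 0.6037 -0.1771  0.13  ]
knobtop side [ 0.6044 -0.1816  0.13  ]
loader top [ 0.4592 -0.3331  0.11  ]
bigbottle top [0.4599 0.1574 0.12  ]
blackcap top [ 0.7216 -0.1477  0.12  ]
[[-0.955  0.298 -0.   ]
 [ 0.298  0.955 -0.002]
 [-0.    -0.002 -1.   ]] [-1.3342036   0.53708635 -0.00444063  1.53875748  0.00259222  1.06729968
 -0.07120848]
```

The manual's scale: shifts go in shares of 50 mm and turns go in shares of pi rad. Converting my numbers, -0.04 m is -0.8, -0.025 m is -0.5.

Request:
run_rows --moves '[[0.085,[-0.8,-0.5,0],0],[0.085,[-0.8,-0.5,0],0],[0.085,[-0.8,-0.5,0],0],[0.085,[-0.8,-0.5,0],0],[0.085,[-0.8,-0.5,0],0],[0.085,[-0.8,-0.5,0],0],[0.085,[-0.8,-0.5,0],0],[0.085,[-0.8,-0.5,0],0],[0.085,[-0.8,-0.5,0],0],[0.085,[-0.8,-0.5,0],0]]' --grip_n 60

```text
time: 1.1
tcp_pos: [0.5018, 0.2608, 0.2498]
tcp_rot: [-0.0, 0.151, 0.989, -0.0]
wrist_force: [0.2, 0.6, 0.2]
gripper_width: 0.0848
grip_force: 0.0
```

Request:
run_rows --moves '[[0.085,[-0.8,-0.5,0],0],[0.085,[-0.8,-0.5,0],0],[0.085,[-0.6,-0.4,0],0],[0.085,[0,0,0],0]]'

```text
time: 1.5
tcp_pos: [0.5882, 0.1561, 0.2497]
tcp_rot: [0.001, 0.155, 0.988, -0.002]
wrist_force: [0.5, -0.5, -0.1]
gripper_width: 0.0851
grip_force: 0.0
```

```bash
python3 - <<'E'
from station import r,camera;from h import *;import pickle
c=camera("wrist");cv2.imwrite("pics/w1.png",c["image"]);pickle.dump(c,open("w1.pkl","wb"))
print(r.sense()["tcp_pos"],proj(c,[.601,.153,.09]))
E
```

```text
[0.58633909 0.15960534 0.24952833] [322.8 195.1]
```

View pics/w1.png

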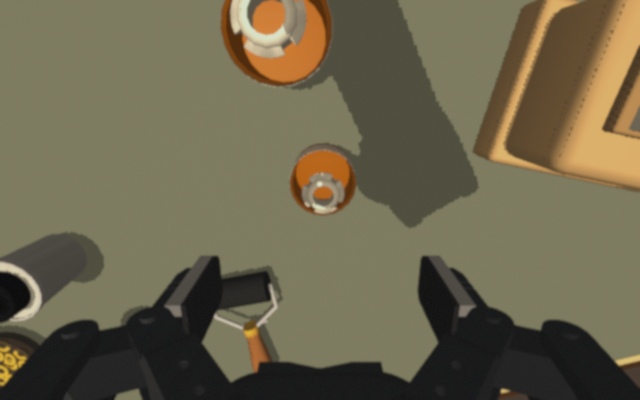

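The mouth appears at (323,194) in the wrist view, against a prediction of (322.8,195.1), so its position is confirmed. Next I go over the cap.

In the tool's units: -0.04 m is -0.8, -0.015 m is -0.3.

Request:
run_rows --moves '[[0.085,[-0.3,-0.8,0],0],[0.085,[-0.3,-0.8,0],0],[0.085,[-0.3,-0.8,0],0],[0.085,[-0.3,-0.8,0],0],[0.085,[-0.3,-0.8,0],0],[0.085,[-0.3,-0.8,0],0],[0.085,[-0.3,-0.8,0],0],[0.085,[-0.3,-0.8,0],0],[0.085,[0,0,0],0],[0.085,[0,0,0],0]]'

```text
time: 2.55
tcp_pos: [0.6041, -0.1777, 0.2496]
tcp_rot: [-0.0, 0.151, 0.989, 0.0]
wrist_force: [-0.5, 1.2, 0.3]
gripper_width: 0.0852
grip_force: 0.0
```

```bash
python3 - <<'E'
from station import r,camera;from h import *;import pickle
c=camera("wrist");pickle.dump(c,open("w2.pkl","wb"))
s=r.sense();print(s["tcp_pos"],proj(c,[.604,-.18,.076]),proj(c,[.604,-.18,.13]),tool(s,[.604,-.18,.119]))
cv2.imwrite("pics/w2.png",cv2.resize(c["image"][100:300,200:440],None,fx=3,fy=3,interpolation=cv2.INTER_CUBIC))
E
```

```text
[ 0.60437446 -0.17612179  0.2495466 ] [318.5 177.9] [318.3 195.8] [-0.0009 -0.004   0.1305]
```

View pics/w2.png

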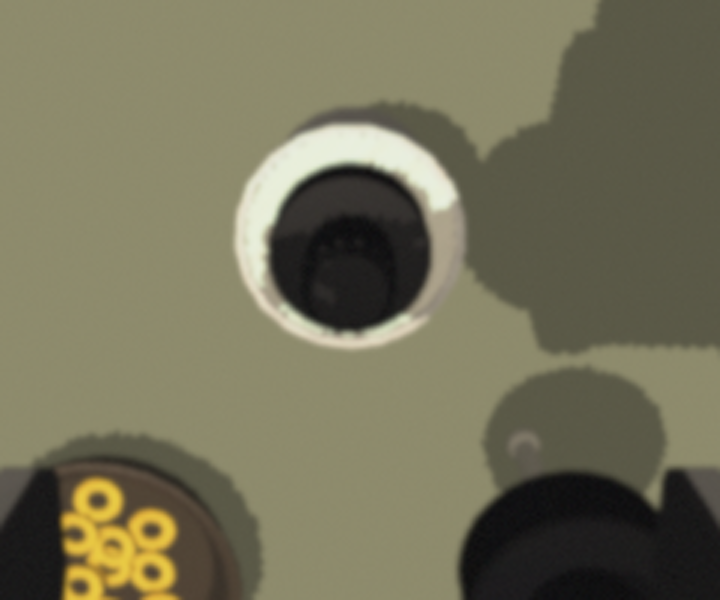

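In the crop, the cover centre is at (350,235) and the knob top at (350,285), which is about 2 px left of the prediction.

```bash
python3 - <<'E'
from station import r;from h import *;import pickle
c=pickle.load(open("w2.pkl","rb"));s=r.sense()
print(ray(c,(316.4,178),.076),ray(c,(316.4,194.7),.13));print(tool(s,[.6035,-.1812,.119]),s["tcp_pos"])
c=pickle.load(open("w1.pkl","rb"));print(ray(c,(323,194),.09))
E
```

```text
[ 0.60351735 -0.18182963  0.076     ] [ 0.60271259 -0.18109815  0.13      ]
[-0.0008 -0.0053  0.1305] [ 0.60437446 -0.17612179  0.2495466 ]
[0.60010344 0.15343243 0.09      ]
```

In the tool's units: 0.03 m is 0.6, 0.02 m is 0.4.

Request:
run_rows --moves '[[0.085,[0,-0.06,0.6],0],[0.085,[0,0,0.6],0],[0.085,[0,0,0.4],0],[0.085,[0,0,0],0],[0.085,[0,0,0],0],[0.085,[0,0,0],0]]'

```text
time: 3.2
tcp_pos: [0.6046, -0.1804, 0.1716]
tcp_rot: [0.001, 0.15, 0.989, 0.0]
wrist_force: [0.1, 0.3, -0.0]
gripper_width: 0.0854
grip_force: 0.0
```

```bash
python3 - <<'E'
from station import r;from h import *
s=r.sense();print(s["tcp_pos"],tool(s,[.6035,-.1812,.119]))
E
```

```text
[ 0.60461717 -0.18039183  0.17156425] [ 0.001  -0.0011  0.0526]
```

In the tool's units: 0.02 m is 0.4, 0.008 m is 0.16.

Request:
run_rows --moves '[[0.085,[0.02,-0.02,0.4],0],[0.085,[0,0,0.4],0],[0.085,[0,0,0.16],0],[0.085,[0,0,0],0],[0.085,[0,0,0],0],[0.085,[0,0,0],0]]'

```text
time: 3.8
tcp_pos: [0.6031, -0.1821, 0.1233]
tcp_rot: [0.001, 0.151, 0.989, -0.0]
wrist_force: [0.4, 0.6, -0.1]
gripper_width: 0.0852
grip_force: 0.0
```

```bash
python3 - <<'E'
from station import r;from h import *
s=r.sense();print(s["tcp_pos"],tool(s,[.6035,-.1812,.119]))
E
```

```text
[ 0.60307593 -0.18208125  0.12330852] [-0.0001  0.001   0.0043]
```

In the tool's units: 0.004 m is 0.08.

Request:
run_rows --moves '[[0.05,[0,0,0.08],0],[0.04,[0,0,0],0],[0.03,[0,0,0],0],[0.02,[0,0,0],0],[0.01,[0,0,0],0],[0.01,[0,0,0],0],[0.01,[0,0,0],0],[0.01,[0,0,0],0]]' --grip_n 80

```text
time: 4.6
tcp_pos: [0.6026, -0.182, 0.1184]
tcp_rot: [0.0, 0.151, 0.989, -0.0]
wrist_force: [0.4, 0.4, 4.0]
gripper_width: 0.023
grip_force: 78.3
```

In the tool's units: -0.02 m is -0.4, -0.015 m is -0.3.

Request:
run_rows --moves '[[0.01,[0,0,-0.1],0],[0.01,[0,0,-0.2],0],[0.01,[0,0,-0.3],0],[0.01,[0,0,-0.4],0],[0.01,[0,0,-0.4],0],[0.01,[0,0,-0.4],0],[0.01,[0,0,-0.4],0],[0.01,[0,0,-0.2],0],[0.01,[0,0,0],0],[0.01,[0,0,0],0]]'

```text
time: 5.6
tcp_pos: [0.6019, -0.1817, 0.2377]
tcp_rot: [-0.0, 0.151, 0.989, 0.0]
wrist_force: [0.1, 0.3, -0.2]
gripper_width: 0.0229
grip_force: 78.3
```

```bash
python3 - <<'E'
from station import r,camera;from h import *;import pickle
c=camera("side");pickle.dump(c,open("s3.pkl","wb"))
s=r.sense();print(s["tcp_pos"],s["tcp_rot"],s["wrist_force"],s["gripper_width"]);p=s["tcp_pos"]
u=proj(c,p);v=proj(c,p-[0,0,.1064]);print("tcp,tip",u,v,proj(c,p-[0,0,.0264]))
x,y=int(u[0])-60,int(u[1])-40;print(x,y)
cv2.imwrite("pics/s3.png",cv2.resize(c["image"][y:y+120,x:x+130],None,fx=5,fy=5,interpolation=cv2.INTER_CUBIC))
E
```

```text
[ 0.60158875 -0.18155308  0.23711353] [-7.93811026e-04  1.50733688e-01  9.88574083e-01  9.01523367e-05] [-0.50332136  0.21837075 -0.89094308] 0.023110115655454448
tcp,tip [368.9 222.1] [363.8 245.6] [367.5 228.3]
308 182
```

View pics/s3.png

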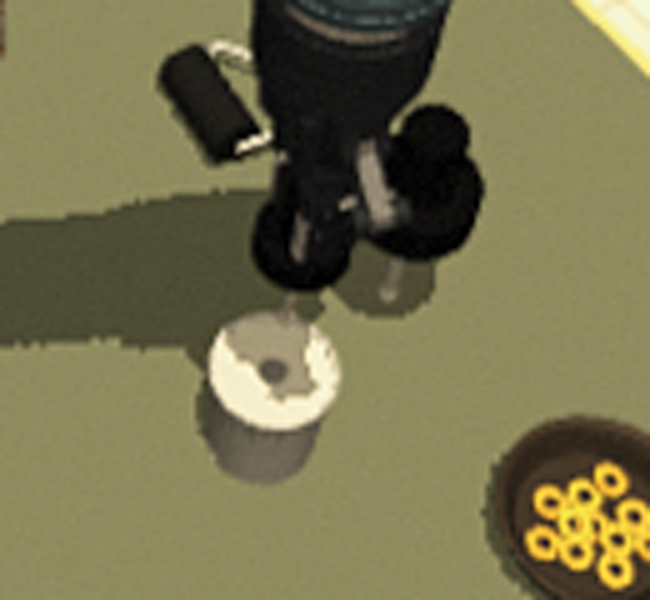

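The cap is held and clear of the cup, which still stands. The ball tip is at about (289,314) in the crop and the empty hole at (273,371).

In the tool's units: 0.032 m is 0.64, 0.01 m is 0.2.

Request:
run_rows --moves '[[0.01,[0.2,0.64,0],0],[0.01,[0.2,0.64,0],0],[0.01,[0.2,0.64,0],0],[0.01,[0.2,0.64,0],0],[0.01,[0.2,0.64,0],0],[0.01,[0.2,0.64,0],0],[0.01,[0.2,0.64,0],0],[0.01,[0.2,0.64,0],0],[0.01,[0.2,0.64,0],0],[0.01,[0.2,0.64,0],0]]'

```text
time: 6.65
tcp_pos: [0.6013, 0.1546, 0.2367]
tcp_rot: [-0.001, 0.151, 0.989, -0.001]
wrist_force: [0.6, -0.0, -1.0]
gripper_width: 0.023
grip_force: 78.4
```

Request:
run_rows --moves '[[0.01,[0,0,0.2],0],[0.01,[0,0,0.2],0],[0.01,[0,0,0],0],[0.01,[0,0,0],0],[0.01,[0,0,0],0],[0.01,[0,0,0],0]]'

```text
time: 7.25
tcp_pos: [0.6025, 0.1528, 0.2184]
tcp_rot: [0.0, 0.151, 0.988, 0.0]
wrist_force: [0.2, -0.0, -0.5]
gripper_width: 0.0232
grip_force: 78.4
```

```bash
python3 - <<'E'
from station import r,camera;from h import *
o=[]
for n,k in(("side",6),("top",8)):
    c=camera(n);s=r.sense();p=s["tcp_pos"];f=.1184-.092
    v=proj(c,p-[0,0,f+.0755]);m=proj(c,[.6005,.1532,.09]);print(n,"tcp",p,"ball",v,"mouth",m)
    x,y=int(m[0])-32,int(m[1])-50;print(x,y)
    o.append(cv2.resize(c["image"][y:y+85,x:x+65],(390,510),interpolation=cv2.INTER_CUBIC))
cv2.imwrite("pics/m4.png",np.hstack(o))
print(tool(s,[.6005,.1532,.1]))
E
```

```text
side tcp [0.60248713 0.15294836 0.21842344] ball [297.6 166.1] mouth [297.2 172.2]
265 122
top tcp [0.60242653 0.15315002 0.21840257] ball [278.3 192.1] mouth [278.8 193.9]
246 143
[ 0.0019 -0.0006  0.1184]
```

View pics/m4.png

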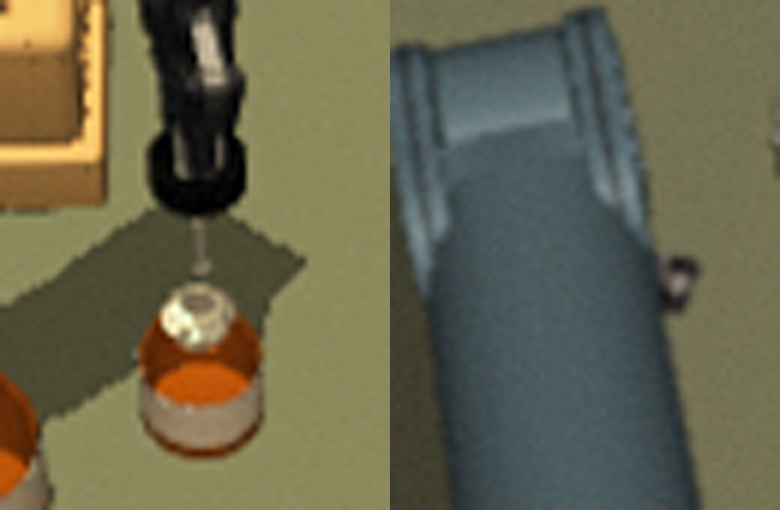

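The ball is at (202,268) and the mouth at (199,300) in the side crop. That offset matches the model, with about 1.5–2 mm of x to take out. The arm hides the bottle in the top view.

In the tool's units: 0.01 m is 0.2, 0.0015 m is 0.03.

Request:
run_rows --moves '[[0.01,[0.03,-0.01,0],0],[0.01,[0,0,0.2],0],[0.01,[0,0,0.2],0],[0.01,[0,0,0.2],0],[0.01,[0,0,0.2],0],[0.01,[0,0,0],0],[0.01,[0,0,0],0],[0.01,[0,0,0],0]]'

```text
time: 8.15
tcp_pos: [0.601, 0.1535, 0.1784]
tcp_rot: [0.0, 0.151, 0.989, 0.0]
wrist_force: [-0.2, 0.3, -1.1]
gripper_width: 0.0229
grip_force: 78.4
```

```bash
python3 -c "
from station import r;from h import *
s=r.sense();print(tool(s,[.6005,.1532,.1164]),s['wrist_force'])"
```

```text
[ 0.0004 -0.0004  0.062 ] [-0.21656443  0.32335066 -1.087512  ]
```

Tip is now about 18 mm below the rim with no contact. I'll go on to just above the snap.

In the tool's units: 0.01 m is 0.2, 0.005 m is 0.1.

Request:
run_rows --moves '[[0.01,[0,0,0.2],0],[0.01,[0,0,0.2],0],[0.01,[0,0,0.2],0],[0.01,[0,0,0.2],0],[0.01,[0,0,0.1],0],[0.01,[0,0,0],0],[0.01,[0,0,0],0],[0.01,[0,0,0],0]]' --grip_n 100

```text
time: 8.95
tcp_pos: [0.601, 0.1535, 0.1335]
tcp_rot: [0.0, 0.151, 0.989, 0.0]
wrist_force: [-0.3, 0.2, -0.1]
gripper_width: 0.0228
grip_force: 97.9
```

```bash
python3 - <<'E'
from station import r,camera;from h import *
c=camera("side");s=r.sense();print(s["tcp_pos"],s["wrist_force"],s["ft_torque"])
cv2.imwrite("pics/s5.png",cv2.resize(c["image"][130:220,255:345],(630,630)[:2] if 0 else (590,590),interpolation=cv2.INTER_CUBIC))
E
```

```text
[0.60098692 0.15347261 0.13351744] [-0.45165473  0.35497074 -0.67057124] [-0.00051021 -0.02527233  0.04565539]
```

View pics/s5.png

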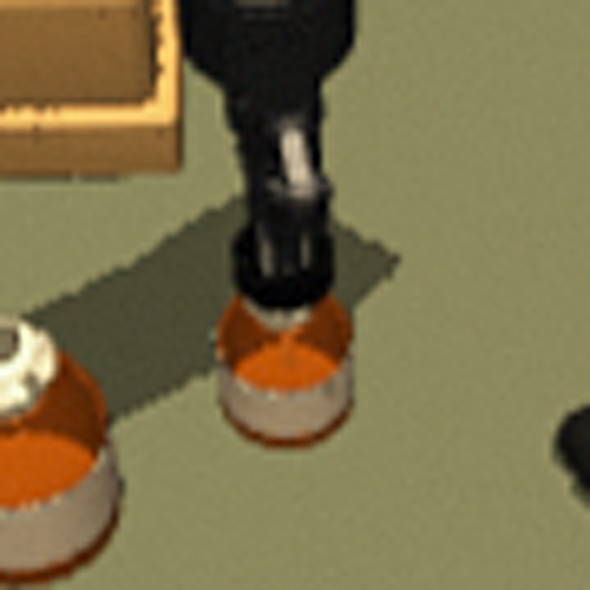

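The cap sits over the neck, with its skirt centred at about (284,275) above a bottle centred at (286,370), and the rod is visible inside. Pressing in small steps.

In the tool's units: 0.003 m is 0.06, 0.002 m is 0.04.

Request:
run_rows --moves '[[0.01,[0,0,0.06],0],[0.01,[0,0,0.04],0],[0.01,[0,0,0.04],0],[0.01,[0,0,0],0]]'

```text
time: 9.4
tcp_pos: [0.6004, 0.1539, 0.1259]
tcp_rot: [-0.0, 0.151, 0.989, 0.0]
wrist_force: [-0.7, 1.1, 0.8]
gripper_width: 0.0226
grip_force: 98.3
```

Request:
run_rows --moves '[[0.01,[0,0,0.04],0],[0.01,[0,0,0.04],0],[0.01,[0,0,0],0]]'

```text
time: 9.7
tcp_pos: [0.6004, 0.1537, 0.1219]
tcp_rot: [-0.0, 0.151, 0.989, 0.0]
wrist_force: [-0.5, 1.2, 1.2]
gripper_width: 0.0224
grip_force: 98.9
```

Request:
run_rows --moves '[[0.01,[0,0,0.04],0],[0.01,[0,0,0.04],0],[0.01,[0,0,0],0]]'

```text
time: 10.0
tcp_pos: [0.6002, 0.1531, 0.1172]
tcp_rot: [-0.0, 0.151, 0.989, -0.0]
wrist_force: [0.2, -0.2, -1.9]
gripper_width: 0.0225
grip_force: 98.8
```

In the tool's units: 0.002 m is 0.04.

Request:
run_rows --moves '[[0.01,[0,0,0.04],0],[0.01,[0,0,0],0]]'

```text
time: 10.2
tcp_pos: [0.6007, 0.1531, 0.1163]
tcp_rot: [0.0, 0.151, 0.989, -0.0]
wrist_force: [-1.9, 0.2, 2.9]
gripper_width: 0.0225
grip_force: 99.4
```

Request:
run_rows --moves '[[0.01,[0,0,0.04],0],[0.01,[0,0,0],0],[0.01,[0,0,0],0]]'

```text
time: 10.5
tcp_pos: [0.6011, 0.1532, 0.116]
tcp_rot: [0.0, 0.151, 0.989, 0.0]
wrist_force: [-5.9, -0.5, 16.1]
gripper_width: 0.0225
grip_force: 101.0
```

```bash
python3 -c "
from station import r
s=r.sense();print(s['wrist_force'],s['ft_torque'],s['tcp_pos'])"
```

```text
[-5.90997873 -0.5102428  16.06406816] [-0.21523666  1.42416951 -0.01020248] [0.60112793 0.15317855 0.11602922]
```

In the tool's units: 0.0015 m is 0.03, 0.001 m is 0.02.

Request:
run_rows --moves '[[0.01,[0.02,0,0.03],0],[0.01,[0,0,0],0],[0.01,[0,0,0],0],[0.01,[0,0,0],0],[0.01,[0,0,0],0]]'

```text
time: 11.0
tcp_pos: [0.601, 0.1532, 0.1159]
tcp_rot: [0.001, 0.151, 0.989, 0.0]
wrist_force: [-7.6, -2.3, 26.2]
gripper_width: 0.0228
grip_force: 101.7
```

```bash
python3 - <<'E'
from station import r,camera;from h import *
c=camera("side");s=r.sense();print(s["tcp_pos"],s["wrist_force"],s["ft_torque"])
cv2.imwrite("pics/s6.png",cv2.resize(c["image"][140:300,250:410],(640,600)if 0 else(600,600),interpolation=cv2.INTER_CUBIC))
E
```

```text
[0.60098971 0.15315992 0.11583796] [-6.69193473 -1.87183865 25.4919712 ] [-0.50351407  1.72789719 -0.0393211 ]
```

View pics/s6.png

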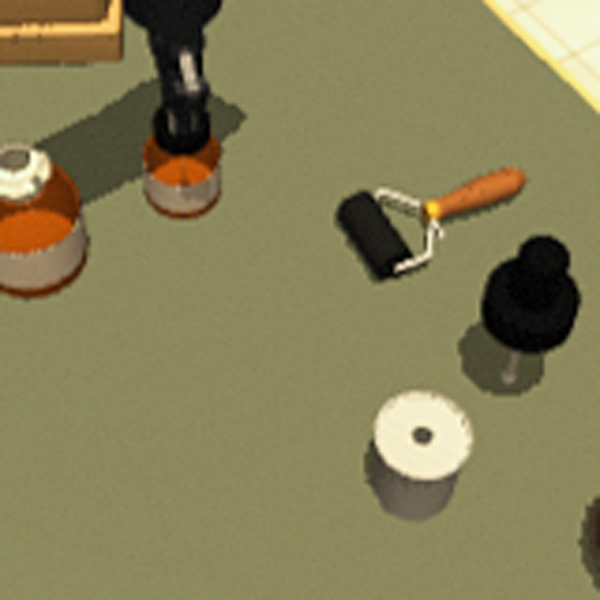

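The cap is down over the neck at (182,130), the bottle and cup at (422,440) stand upright, and it is pressing with about 25 N. The hard stop is at the expected home height, so I'm handing in.

```bash
python3 -c "
from station import r
print(r.hand_in())"
```

```text
the job is handed in; nothing more can be done
None
```

I handed the job in at about 11 s: the cap is clicked home on the small bottle, with the knob still gripped and about 25 N pressing down. In the last side view the bottle and cup stand upright. That view did not take in the loader, the ashtray or most of the editor, but the arm met no contact on its moves past them.

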